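# Pop the wire feeder's hatch and fit the drive roll

## Task

Get the blue wire feeder ready for new wire: press down on the ribbed front edge of its hatch, gently, only until the latch under it lets go, then slip off that edge towards the robot so that the hatch springs up by itself without meeting the gripper. Then push the blue-faced drive roll fully home on the bare spindle inside, blue face up, and let go. Never force the hatch or touch it once it is rising, leave it standing open, and leave the red-faced roll and the things lying about where they are.

Things in the scene. Friction and masses are not known exactly. Their poses are not given: they have to be found in the camera images.
- feeder: fixed wire feeder: blue case 260 (x) x 290 (y) x 85 mm high, black corners; origin under its middle on the bench, x to its back, y to its left, z up; its front faces the robot within 0.15 rad. Right of the hatch (y below -0.05) is a control strip with knobs up to 105 mm. Open bay under the hatch: 164 x 164 mm about x 0, y 0.035, floor at 48 mm, rim at 90 mm over the bench
- hatch (a joint): hatch angle, rad: 0 shut and latched, grows as it opens, just below 0 while pressed in, 1.85 open on its stop, leaning back. A spring opens it in about 0.6 s with 2 to 3 N at the front edge, and it follows a finger that goes straight up. Held down it stays down; pressed too little it stays shut and can be pressed again
- hatch_hinge (a point): middle of the hatch's hinge line (along the feeder's y), 100 mm behind the feeder's origin and 110 mm over the bench. The hatch is a black cap with a clear window, 191 mm from this line to its front edge, 183 mm wide, its top face 114 mm over the bench when shut
- hatch_press (a point): where to press: top of the hatch, middle of its front edge (orange ribs), 11 mm in from that edge; moves with it. Axes as the feeder's while shut. Touch latch: pushed in 3 to 14 mm here (differs each time, cannot be seen) it lets go; a hard stop comes about 1 mm deeper. It takes 2 to 6 N, then the force climbs steeply at the stop (9 N is surely there); over 13 N is forcing it
- spindle_seat (a point): foot of the spindle, on its axis: a 34 mm wide shoulder 60 mm over the bench, on which a seated roll's underside rests. Spindle: vertical 16 mm steel pin, 32 mm tall above this point, top 6 mm tapered to 11 mm. A sprung ball in its side, 13 mm up, resists a roll with 3 to 10 N and then holds it. Nothing else within 45 mm of the axis is higher than this point. Axes as the feeder's
- roll_blue_center (a point): centre of the loose steel drive roll with a blue ring on its upper face: 40 mm across, 24 mm high, bore 18 mm right through, two V-grooves round it, about 0.12 kg; stands on the bench, axis (z) up; this point is 12 mm above its underside
- roll_red_center (a point): centre of the other drive roll, same size, with a red ring on its upper face, to be left alone. It stands at least 80 mm from the blue one; either may be the nearer to the robot
- weld_magnet: red arrow-shaped welding magnet, 86 x 90 x 17 mm, lying flat; origin at the middle of its underside; to be left alone
- bolt_c: hex bolt standing on its head, 34 mm across, 60 mm tall; origin at the middle of its underside; to be left alone
Mind the look-alikes: they are no part of the job. What is shaped like the part that bears roll_blue_center but purple is not meant.

How it is judged:
On the way, in this order (a step that is already met when the one before it is completed fails the run):
1. the hatch has sprung fully open, with the robot off it (value of joint hatch above 1.6 rad and contact force between the arm and hatch below 0.3 N), for 0.2 s.
2. the blue-faced roll is home on the spindle (horizontal distance between roll_blue_center and spindle_seat below 0.003 m and z of roll_blue_center in the frame of spindle_seat below 0.0145 m and angle between roll_blue_center's own z axis and vertical below 0.08 rad), for 0.2 s.
At the end, for the whole second after the job is handed in: The hatch stands open (over 1.6 rad). The blue-faced roll is on the spindle, blue face up, within 2.5 mm of resting on the shoulder, within 3 mm of the axis, upright to 0.08 rad, released. The red-faced roll is within 20 mm of where it stood (all of step 2 and value of joint hatch above 1.6 rad and distance of roll_red_center from where it was at the start of the episode below 0.02 m); the robot touches nothing.
It fails at once if the hatch is pressed or pulled with more than 13 N (contact force between any of the arm, the fingers and hatch above 13 N).
It fails at once if the robot, or a roll, touches the hatch once it has risen by more than about 15 degrees (0.25 rad) (value of joint hatch above 0.25 rad and contact force between any of the arm, the fingers, roll_blue, roll_red and hatch above 0.5 N).
It fails at once if the red-faced roll is moved by more than 20 mm (distance of roll_red_center from where it was at the start of the episode above 0.02 m).
It fails at once if a bystander is moved by more than 20 mm (distance of any of weld_magnet, bolt_c from where it was at the start of the episode above 0.02 m).
It also fails if it takes over 58 s, if anything falls off the work surface, if the arm or the gripper's body presses on something with over 40 N, if the wrist force passes 120 N, or if a joint passes its speed limit or range.

## Robot

A 7-joint arm with a two-finger parallel gripper is mounted at the origin on a cart in front of the work surface, level with it; the furniture and walls round the work are solid. World frame = base frame: x ahead of the robot, y to its left, z up, the work surface at z = 0. Lengths are in m, angles in rad, forces in N, time in s.
With the tool pointing down it reaches from about 0.4 to 0.85 m from the base axis. Payload 10.4 kg.
Tool frame: the origin (TCP) lies between the finger pads; the fingertips stand tcp_to_tips ahead of it and the grasp point (between the pads) lies 8 mm behind it (tcp_to_tips is the distance from the TCP to the fingertips, in m); z points along the fingers, y is the line along which they close (so a half turn about z gives the same grasp; the last joint's range is limited). The gripper opens to 85 mm and grips with 20 to 120 N. Pads are 22 mm wide; open, the fingers measure 114 mm over their backs; the gripper's body (76 mm by 85 mm) begins 54 mm behind the grasp point. The pads swing forward as they close: fully open they stand 13 mm farther back than shut.
Start: joints at [-1.144, 0.332, -0.065, 1.46, 0.022, 1.35, -0.088], TCP at [0.272, 0.563, 0.242] pointing down, gripper open.
Joint ranges: [-2.6, 2.6], [-0.5, 2.12], [-1.47, 1.34], [0.16, 2.42], [-1.27, 4.41], [0.06, 2.06], [-2.6, 2.6]. Speed limits (rad/s): [2.22, 2.22, 2.79, 2.79, 3.14, 3.14, 3.14].

## Interface

Orientations are given as a unit quaternion [x, y, z, w].
In Python, from workcell import * gives the robot as it stands.
- The arm moves only by the tool apply_moves, never from a script. Its argument "rows" is a list of rows, each an object of numbers: "x", "y", "z": the shift along the tool's x, y, z in mm; "ax", "ay", "az": the turn, a rotation vector about the tool's x, y, z in degrees; "gripper": the closure, from 0 (fully open) to 1 (shut). A call has 1 to 5 rows; each row shifts and turns the commanded pose from where the row before left it, along the tool's axes as they then stand; what a row does not reach is not made up. A row lasts 1/12 s, in which the tool goes at most 41.7 mm and 7.16 degrees, less where a joint would pass 70% of its speed; a pose out of reach is approached as far as the arm can. A call with a gripper value outside its range is refused whole. The fingers move at their own pace and stop on an object; "newtons" is the grip in N (left out, the last holds). Time passes only in rows, so rows that do not move let the fingers close. It gives the time, the measured TCP pose, the force, the opening and the grip force at its end, in the units of the state.
- get_obs(): the state, without advancing time (a new reading comes with each control period).
- camera(name): name is "side" or "top" or "wrist"; returns a dict with "color" (400x640x3 uint8, red, green, blue), "fov_y" (degrees; the focal length in pixels is half the picture's height over the tangent of half this angle, whatever the lens; pixels are square), "cx", "cy" (the principal point, pixels), "k1" (the pictures are not rectified: a ray, as slopes to the right and down, at radius r is drawn at 1 + k1 r^2 times it, then the intrinsics apply), "rvec" (rotation vector, rad) and "tvec" (3), from world to camera coordinates, as OpenCV has them. Camera axes: x right, y down, z forward; pixel columns grow to the right and rows downward; lengths in m; the calibration is good to about 2 mm. A picture is of the moment at which its call begins. There is no depth.
- hand_in(): hands the job in; it is judged then, once.
The state is a dict: "clock": time; "joint_pos": joint angles; "joint_velocities": joint speeds; "tau": joint torques, N m; "position": TCP position; "ee_rot": TCP orientation; "ft_force": force on the tool from outside, world axes, zero at the start; "torque": the same for the moment, N m; "grip_width": opening from 0.0 (shut) to 1.0 (fully open); "grasp_force": force on a finger pad.
Only numpy, scipy, OpenCV 4.12 (cv2) and the standard library are available. Lean on these libraries where they do the work, as an engineer would, in place of code of your own. Each camera call takes 0.05 s, during which the arm holds its last target. There are 200 camera calls.

## Working session

There is one attempt and no reset: what is moved stays moved. The work goes in short steps, Python scripts to look and compute and a tool call to move; the robot and the scene stay as the last step left them, time stands still between calls to the robot, and variables do not carry over. Pictures are saved under pics/ and viewed, at most 10 in all, crops included, and the job is handed in when it is done.

Besides the shell and the picture viewer there is one more tool, called after ">>>" by a JSON object that holds its "op" and its "data", one argument or row to a line. apply_moves: Moves the arm, as the interface text tells. Its arguments: {"type":"object","properties":{"rows":{"type":"array","items":{"type":"object","properties":{"x":{"type":"number"},"y":{"type":"number"},"z":{"type":"number"},"ax":{"type":"number"},"ay":{"type":"number"},"az":{"type":"number"},"gripper":{"type":"number"}}}},"newtons":{"type":"number"}},"required":["rows"]}

```bash
ls; mkdir -p pics; cat > h.py <<'E'
from workcell import *
import numpy as np, cv2
from scipy.spatial.transform import Rotation as R
def K(c):
    f=200/np.tan(np.radians(c["fov_y"])/2); return f
def ray(c,u,v):
    f=K(c); d=np.array([(u-c["cx"])/f,(v-c["cy"])/f]); s=d.copy()
    for _ in range(20): s=d/(1+c["k1"]*(s@s))
    M=R.from_rotvec(np.ravel(c["rvec"])).as_matrix(); t=np.ravel(c["tvec"])
    return -M.T@t, M.T@np.array([s[0],s[1],1.])
def onz(c,u,v,z):
    o,d=ray(c,u,v); return o+d*(z-o[2])/d[2]
def proj(c,p):
    M=R.from_rotvec(np.ravel(c["rvec"])).as_matrix(); q=M@np.array(p)+np.ravel(c["tvec"])
    s=q[:2]/q[2]; s=s*(1+c["k1"]*(s@s)); return s*K(c)+[c["cx"],c["cy"]]
def save(n,im): cv2.imwrite("pics/"+n+".png",cv2.cvtColor(im,cv2.COLOR_RGB2BGR))
E
python3 - <<'E'
from h import *
import pickle
C={n:camera(n) for n in("top","side","wrist")}
pickle.dump(C,open("c0.pkl","wb"))
save("top0",C["top"]["color"]);save("side0",C["side"]["color"])
for n,c in C.items(): print(n,c["fov_y"],c["cx"],c["cy"],c["k1"],ray(c,320,200))
o=get_obs();print(o)
try: print(tcp_to_tips)
except Exception as e: print(e)
E
```

```text
pics
top 50.08269203645902 318.06554262412993 199.48660515055607 -0.018298114621020472 (array([ 0.41369806, -0.04962083,  1.04643333]), array([ 0.14524694, -0.00171435, -0.989405  ]))
side 43.26575692569838 315.85965452100453 194.54286692148875 -0.0005442568483498982 (array([ 0.13562304, -1.03530562,  0.73405528]), array([ 0.35906937,  0.77833332, -0.51521931]))
wrist 66.21841629737385 319.4729968689896 197.47889210747422 0.01805895816293588 (array([0.19606413, 0.59875654, 0.37264504]), array([ 0.29684945, -0.14468083, -0.9439377 ]))
{'clock': 0.15, 'joint_pos': array([-1.1435809 ,  0.33271406, -0.06468865,  1.46072247,  0.02162264,
        1.34991469, -0.0884877 ]), 'joint_velocities': array([-0.00070849, -0.00127317,  0.00012033, -0.00262198, -0.0005627 ,
        0.00066122,  0.00129092]), 'tau': array([ 8.59741576e-04, -6.25823665e+01,  4.90740209e-02, -3.91853142e+01,
        1.62315537e-02,  7.50847219e-03,  1.16415012e-05]), 'position': array([0.27164614, 0.56258467, 0.24171895]), 'ee_rot': array([ 2.23005202e-01,  9.74817110e-01, -5.24754897e-04, -8.34203960e-05]), 'ft_force': array([ 0.85577946, -1.37893955, -0.44431498]), 'torque': array([-0.00164784, -0.0281802 ,  0.01734646]), 'grasp_force': 0.0, 'grip_width': 1.0003195243084502}
0.011
```

View pics/top0.png

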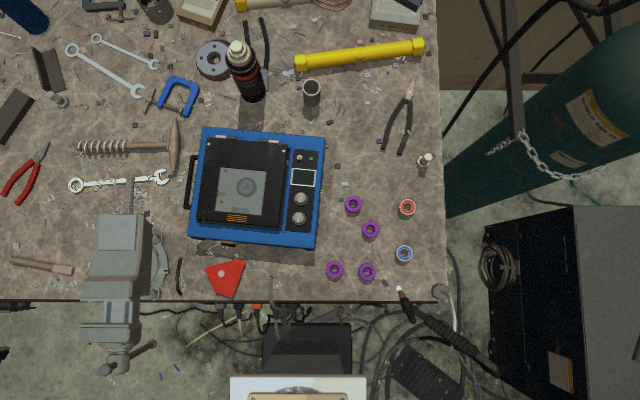

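View pics/side0.png

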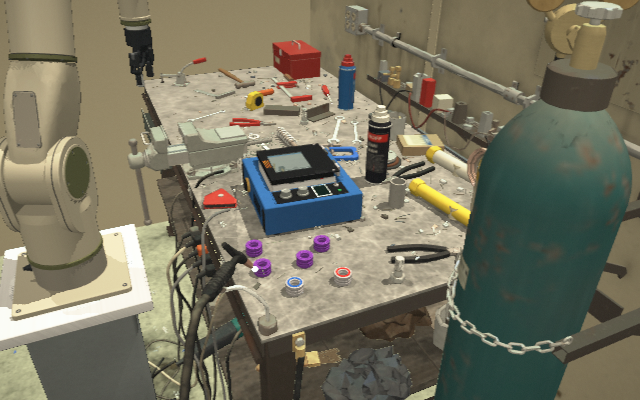

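The top view shows the feeder at about (257,187) with its orange ribs at (237,218). Roll candidates are blue (404,253), red (407,207) and purple (353,204), (370,229), (335,269), (367,271). The match by description is the blue-ringed grey one at (404,253). The magnet is at (225,279) and the bolt at about (425,160). Next I'll measure and crop.

```bash
python3 - <<'E'
from h import *
import pickle
C=pickle.load(open("c0.pkl","rb"))
def comps(n,lo,hi,amin,box,zs):
    c=C[n];hsv=cv2.cvtColor(c["color"],cv2.COLOR_RGB2HSV)
    m=cv2.inRange(hsv,lo,hi); k=np.zeros_like(m);k[box[1]:box[3],box[0]:box[2]]=255;m&=k
    N,L,S,ce=cv2.connectedComponentsWithStats(m)
    pts=np.argwhere(L>0)[:,::-1]
    for i in range(1,N):
        if S[i,4]>=amin: print(n,lo,S[i],ce[i].round(1),[onz(c,*ce[i],z).round(4) for z in zs])
    return m
comps("top",(95,60,60),(125,255,255),8,(390,238,420,268),[0.024])
comps("top",(0,90,80),(8,255,255),5,(390,195,425,222),[0.024])
comps("side",(95,60,60),(125,255,255),8,(280,270,310,300),[0.024])
comps("side",(0,90,80),(8,255,255),8,(330,260,356,285),[0.024])
comps("top",(8,120,120),(22,255,255),3,(215,205,260,230),[0.114])
comps("side",(8,120,120),(22,255,255),3,(240,140,300,190),[0.114])
m=comps("top",(100,120,50),(120,255,255),100,(180,120,335,255),[0.085])
ct=max(cv2.findContours(m,0,2)[0],key=cv2.contourArea)
# case outline on z=.085: use rays
P=np.array([onz(C["top"],*p[0],0.085)[:2] for p in ct],np.float32)
r=cv2.minAreaRect(P);print("rect",r,cv2.boxPoints(r).round(3).tolist())
t=C["top"]["color"]
a=cv2.resize(t[115:255,175:340],None,fx=3,fy=3,interpolation=2)
b=cv2.resize(t[190:285,325:425],None,fx=3,fy=3,interpolation=2)
b=cv2.copyMakeBorder(b,0,a.shape[0]-b.shape[0],0,0,0); save("crop0",np.hstack([a,b]))
E
```

```text
top (95, 60, 60) [398 246  13  14  73] [403.9 252.9] [array([ 0.4373, -0.2506,  0.024 ])]
top (0, 90, 80) [401 200  14  14  89] [407.5 206.5] [array([ 0.5482, -0.2622,  0.024 ])]
side (95, 60, 60) [287 277  15  10  63] [294.1 281.9] [array([ 0.439 , -0.2519,  0.024 ])]
side (0, 90, 80) [335 267  16  10  67] [342.6 271.8] [array([ 0.5499, -0.2625,  0.024 ])]
top (8, 120, 120) [233 215   6   1   6] [235.5 215. ] [array([0.5171, 0.134 , 0.114 ])]
top (8, 120, 120) [228 216   3   1   3] [229. 216.] [array([0.5149, 0.1482, 0.114 ])]
top (8, 120, 120) [234 217   7   1   7] [237. 217.] [array([0.5127, 0.1306, 0.114 ])]
top (8, 120, 120) [243 216   3   1   3] [244. 216.] [array([0.5149, 0.1153, 0.114 ])]
top (8, 120, 120) [227 218   6   1   6] [229.5 218. ] [array([0.5105, 0.147 , 0.114 ])]
top (8, 120, 120) [236 219   7   1   7] [239. 219.] [array([0.5083, 0.1261, 0.114 ])]
top (8, 120, 120) [244 218   3   1   3] [245. 218.] [array([0.5105, 0.113 , 0.114 ])]
top (8, 120, 120) [228 220   6   1   6] [230.5 220. ] [array([0.5061, 0.1447, 0.114 ])]
top (8, 120, 120) [238 221   6   1   6] [240.5 221. ] [array([0.5039, 0.1227, 0.114 ])]
side (8, 120, 120) [262 160   9   8  31] [266.  163.5] [array([0.5121, 0.1335, 0.114 ])]
side (8, 120, 120) [246 178   4  12  25] [247.6 183.4] [array([0.4333, 0.0467, 0.114 ])]
top (100, 120, 50) [ 187  127  138  122 4611] [259.7 194. ] [array([0.5684, 0.0859, 0.085 ])]
rect ((0.5866624712944031, 0.09346207231283188), (0.2896319031715393, 0.26005691289901733), 84.62264251708984) [[0.4440000057220459, -0.039000000804662704], [0.703000009059906, -0.06300000101327896], [0.7300000190734863, 0.22499999403953552], [0.47099998593330383, 0.25]]
```

View pics/crop0.png

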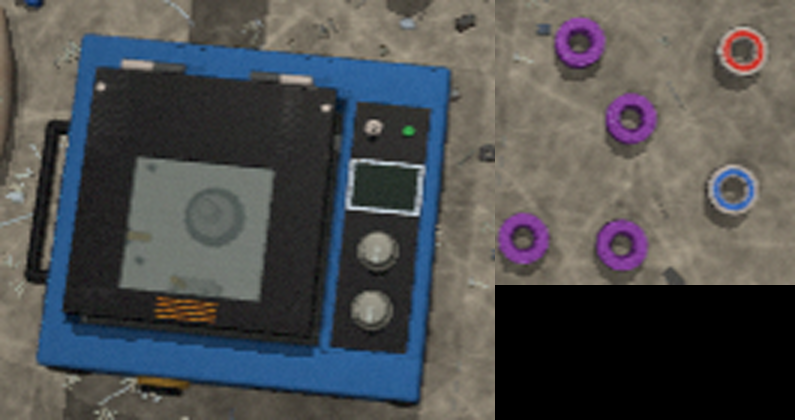

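The crop confirms it: the blue-ringed steel roll is at top pixel (404,253), and both views put it at about (0.438,-0.251). The ribs are at (0.511,0.132) and the feeder yaw is about -0.094. Next I'll go above the ribs with the fingers shut.

>>> {"op": "apply_moves", "data": {
  "rows": [
    {"az":-6.8,"gripper":1},
    {"az":-6.8,"gripper":1},
    {"az":-6.8,"gripper":1},
    {"x":-20,"y":-29,"gripper":1},
    {"x":-20,"y":-29,"gripper":1}
  ],
  "newtons": 40
}}

```text
invalid input at $.rows[0]: expected keys x, y, z, ax, ay, az, gripper
```

>>> {"op": "apply_moves", "data": {
  "rows": [
    {"x":-20,"y":-29},
    {"x":-20,"y":-29},
    {"x":-20,"y":-29},
    {"x":-20,"y":-29},
    {"x":-20,"y":-29}
  ]
}}

```text
invalid input at $.rows[0]: expected keys x, y, z, ax, ay, az, gripper
```

>>> {"op": "apply_moves", "data": {
  "rows": [
    {"x":-20,"y":-29},
    {"x":-20,"y":-29},
    {"x":-20,"y":-29},
    {"x":-20,"y":-29},
    {"x":-20,"y":-29}
  ]
}}

```text
invalid input at $.rows[0]: expected keys x, y, z, ax, ay, az, gripper
```

>>> {"op": "apply_moves", "data": {
  "rows": [
    {"x":-20,"y":-29},
    {"x":-20,"y":-29},
    {"x":0}
  ]
}}

```text
invalid input at $.rows[0]: expected keys x, y, z, ax, ay, az, gripper
```

>>> {"op": "apply_moves", "data": {
  "rows": [
    {"x":0,"y":0,"z":0,"ax":0,"ay":0,"az":-6.8,"gripper":1},
    {"x":0,"y":0,"z":0,"ax":0,"ay":0,"az":-6.8,"gripper":1},
    {"x":0,"y":0,"z":0,"ax":0,"ay":0,"az":-6.8,"gripper":1},
    {"x":-20,"y":-29,"z":0,"ax":0,"ay":0,"az":0,"gripper":1},
    {"x":-20,"y":-29,"z":0,"ax":0,"ay":0,"az":0,"gripper":1}
  ],
  "newtons": 40
}}

```text
clock: 0.57
position: [0.3048, 0.5016, 0.2414]
ee_rot: [0.044, 0.999, -0.0, -0.001]
ft_force: [1.6, -0.2, 0.1]
grip_width: 0.302
grasp_force: 0.0
```

>>> {"op": "apply_moves", "data": {
  "rows": [
    {"x":-20,"y":-29,"z":0,"ax":0,"ay":0,"az":0,"gripper":1},
    {"x":-20,"y":-29,"z":0,"ax":0,"ay":0,"az":0,"gripper":1},
    {"x":-20,"y":-29,"z":0,"ax":0,"ay":0,"az":0,"gripper":1},
    {"x":-20,"y":-29,"z":0,"ax":0,"ay":0,"az":0,"gripper":1},
    {"x":-20,"y":-29,"z":0,"ax":0,"ay":0,"az":0,"gripper":1}
  ]
}}

```text
clock: 0.98
position: [0.3926, 0.3459, 0.2422]
ee_rot: [0.047, 0.999, 0.0, -0.0]
ft_force: [0.8, -0.0, 0.5]
grip_width: 0.0
grasp_force: 0.0
```

>>> {"op": "apply_moves", "data": {
  "rows": [
    {"x":-20,"y":-29,"z":0,"ax":0,"ay":0,"az":0,"gripper":1},
    {"x":-20,"y":-29,"z":0,"ax":0,"ay":0,"az":0,"gripper":1},
    {"x":-20,"y":-29,"z":0,"ax":0,"ay":0,"az":0,"gripper":1},
    {"x":-20,"y":-29,"z":0,"ax":0,"ay":0,"az":0,"gripper":1},
    {"x":-20,"y":-29,"z":0,"ax":0,"ay":0,"az":0,"gripper":1}
  ]
}}

```text
clock: 1.4
position: [0.4785, 0.1922, 0.2423]
ee_rot: [0.047, 0.999, 0.0, -0.0]
ft_force: [0.9, -0.2, -0.4]
grip_width: -0.002
grasp_force: 0.0
```

>>> {"op": "apply_moves", "data": {
  "rows": [
    {"x":-19,"y":-28,"z":15,"ax":0,"ay":0,"az":0,"gripper":1},
    {"x":-18,"y":-28,"z":15,"ax":0,"ay":0,"az":0,"gripper":1},
    {"x":0,"y":0,"z":35,"ax":0,"ay":0,"az":0,"gripper":1},
    {"x":0,"y":0,"z":30,"ax":0,"ay":0,"az":0,"gripper":1},
    {"x":0,"y":0,"z":0,"ax":0,"ay":0,"az":0,"gripper":1}
  ]
}}

```text
clock: 1.82
position: [0.5066, 0.1331, 0.1418]
ee_rot: [0.047, 0.999, -0.002, -0.004]
ft_force: [-1.7, -0.7, -0.1]
grip_width: 0.0
grasp_force: 0.0
```

>>> {"op": "apply_moves", "data": {
  "rows": [
    {"x":0,"y":0,"z":0,"ax":0,"ay":0,"az":0,"gripper":1},
    {"x":0,"y":0,"z":0,"ax":0,"ay":0,"az":0,"gripper":1}
  ]
}}

```text
clock: 1.98
position: [0.5103, 0.1353, 0.1489]
ee_rot: [0.047, 0.999, 0.0, 0.001]
ft_force: [0.3, 0.3, 1.5]
grip_width: 0.001
grasp_force: 0.0
```

```bash
python3 - <<'E'
from h import *
o=get_obs();print(o["position"],o["ft_force"])
print([get_obs()["ft_force"].round(2) for _ in range(3)])
c=camera("top");s=camera("side")
a=cv2.resize(c["color"][115:285,175:340],None,fx=2.4,fy=2.4);b=cv2.resize(s["color"][100:230,220:370],None,fx=2.6,fy=2.6)
h=max(a.shape[0],b.shape[0]);p=lambda i:cv2.copyMakeBorder(i,0,h-i.shape[0],0,0,0)
save("press",np.hstack([p(a),p(b)]))
E
```

```text
[0.51033631 0.13532267 0.14894147] [0.3220791  0.31348496 1.54420087]
[array([0.32, 0.31, 1.54]), array([0.32, 0.31, 1.54]), array([0.32, 0.31, 1.54])]
```

View pics/press.png

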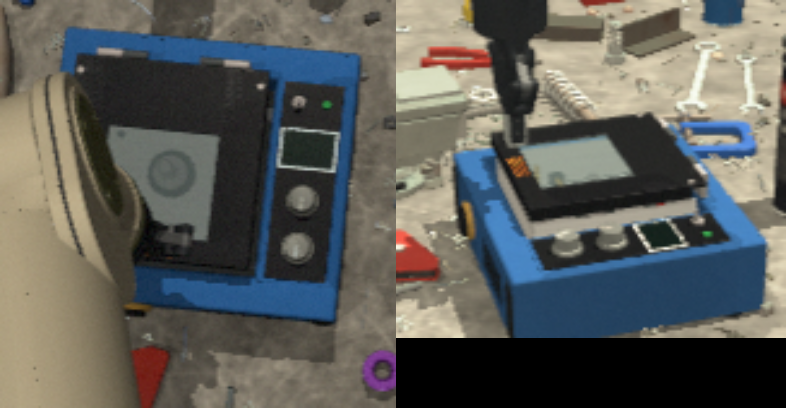

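The fingertips stand over the ribs in both views (side crop about (515,145)). I'll descend slowly to contact.

>>> {"op": "apply_moves", "data": {
  "rows": [
    {"x":0,"y":3,"z":6,"ax":0,"ay":0,"az":0,"gripper":1},
    {"x":0,"y":0,"z":6,"ax":0,"ay":0,"az":0,"gripper":1},
    {"x":0,"y":0,"z":3,"ax":0,"ay":0,"az":0,"gripper":1},
    {"x":0,"y":0,"z":0,"ax":0,"ay":0,"az":0,"gripper":1},
    {"x":0,"y":0,"z":0,"ax":0,"ay":0,"az":0,"gripper":1}
  ]
}}

```text
clock: 2.5
position: [0.5098, 0.1376, 0.1321]
ee_rot: [0.047, 0.999, -0.0, -0.0]
ft_force: [0.3, -0.1, -0.2]
grip_width: 0.001
grasp_force: 0.0
```

>>> {"op": "apply_moves", "data": {
  "rows": [
    {"x":0,"y":0,"z":2,"ax":0,"ay":0,"az":0,"gripper":1},
    {"x":0,"y":0,"z":2,"ax":0,"ay":0,"az":0,"gripper":1},
    {"x":0,"y":0,"z":1,"ax":0,"ay":0,"az":0,"gripper":1},
    {"x":0,"y":0,"z":0,"ax":0,"ay":0,"az":0,"gripper":1},
    {"x":0,"y":0,"z":0,"ax":0,"ay":0,"az":0,"gripper":1}
  ]
}}

```text
clock: 2.92
position: [0.51, 0.1377, 0.1273]
ee_rot: [0.047, 0.999, 0.0, -0.0]
ft_force: [-0.5, 0.9, 0.5]
grip_width: 0.001
grasp_force: 0.0
```

>>> {"op": "apply_moves", "data": {
  "rows": [
    {"x":0,"y":-3,"z":1,"ax":0,"ay":0,"az":0,"gripper":1},
    {"x":0,"y":0,"z":1,"ax":0,"ay":0,"az":0,"gripper":1},
    {"x":0,"y":0,"z":0,"ax":0,"ay":0,"az":0,"gripper":1},
    {"x":0,"y":0,"z":0,"ax":0,"ay":0,"az":0,"gripper":1}
  ]
}}

```text
clock: 3.25
position: [0.5097, 0.1346, 0.1253]
ee_rot: [0.047, 0.999, 0.0, -0.0]
ft_force: [0.3, 0.4, -0.2]
grip_width: -0.004
grasp_force: 0.0
```

>>> {"op": "apply_moves", "data": {
  "rows": [
    {"x":0,"y":0,"z":1,"ax":0,"ay":0,"az":0,"gripper":1},
    {"x":0,"y":0,"z":1,"ax":0,"ay":0,"az":0,"gripper":1},
    {"x":0,"y":0,"z":0,"ax":0,"ay":0,"az":0,"gripper":1},
    {"x":0,"y":0,"z":0,"ax":0,"ay":0,"az":0,"gripper":1}
  ]
}}

```text
clock: 3.58
position: [0.5098, 0.1348, 0.1234]
ee_rot: [0.047, 0.999, 0.0, 0.0]
ft_force: [-0.5, -0.0, 3.1]
grip_width: -0.0
grasp_force: 1.3
```

>>> {"op": "apply_moves", "data": {
  "rows": [
    {"x":0,"y":0,"z":1,"ax":0,"ay":0,"az":0,"gripper":1},
    {"x":0,"y":0,"z":0,"ax":0,"ay":0,"az":0,"gripper":1},
    {"x":0,"y":0,"z":0,"ax":0,"ay":0,"az":0,"gripper":1}
  ]
}}

```text
clock: 3.83
position: [0.5098, 0.1348, 0.1223]
ee_rot: [0.047, 0.999, 0.0, 0.0]
ft_force: [-0.8, 0.3, 3.1]
grip_width: -0.001
grasp_force: 1.3
```

>>> {"op": "apply_moves", "data": {
  "rows": [
    {"x":0,"y":0,"z":0.8,"ax":0,"ay":0,"az":0,"gripper":1},
    {"x":0,"y":0,"z":0,"ax":0,"ay":0,"az":0,"gripper":1},
    {"x":0,"y":0,"z":0,"ax":0,"ay":0,"az":0,"gripper":1}
  ]
}}

```text
clock: 4.08
position: [0.5097, 0.1348, 0.1215]
ee_rot: [0.047, 0.999, 0.0, 0.0]
ft_force: [0.6, -0.3, 2.8]
grip_width: -0.005
grasp_force: 1.3
```

>>> {"op": "apply_moves", "data": {
  "rows": [
    {"x":0,"y":0,"z":0.8,"ax":0,"ay":0,"az":0,"gripper":1},
    {"x":0,"y":0,"z":0,"ax":0,"ay":0,"az":0,"gripper":1},
    {"x":0,"y":0,"z":0,"ax":0,"ay":0,"az":0,"gripper":1}
  ]
}}

```text
clock: 4.33
position: [0.5098, 0.1348, 0.1207]
ee_rot: [0.047, 0.999, 0.0, 0.0]
ft_force: [1.3, -0.0, 2.8]
grip_width: 0.001
grasp_force: 1.3
```

>>> {"op": "apply_moves", "data": {
  "rows": [
    {"x":0,"y":0,"z":0.8,"ax":0,"ay":0,"az":0,"gripper":1},
    {"x":0,"y":0,"z":0,"ax":0,"ay":0,"az":0,"gripper":1},
    {"x":0,"y":0,"z":0,"ax":0,"ay":0,"az":0,"gripper":1}
  ]
}}

```text
clock: 4.58
position: [0.5097, 0.1347, 0.12]
ee_rot: [0.047, 0.999, 0.0, 0.0]
ft_force: [0.3, 0.2, 4.6]
grip_width: -0.004
grasp_force: 1.9
```

>>> {"op": "apply_moves", "data": {
  "rows": [
    {"x":0,"y":0,"z":0.5,"ax":0,"ay":0,"az":0,"gripper":1},
    {"x":0,"y":0,"z":0,"ax":0,"ay":0,"az":0,"gripper":1},
    {"x":0,"y":0,"z":0,"ax":0,"ay":0,"az":0,"gripper":1}
  ]
}}

```text
clock: 4.83
position: [0.5098, 0.1348, 0.1195]
ee_rot: [0.047, 0.999, 0.0, 0.0]
ft_force: [-0.5, 0.1, 5.2]
grip_width: 0.004
grasp_force: 2.4
```

>>> {"op": "apply_moves", "data": {
  "rows": [
    {"x":0,"y":0,"z":0.6,"ax":0,"ay":0,"az":0,"gripper":1},
    {"x":0,"y":0,"z":0,"ax":0,"ay":0,"az":0,"gripper":1},
    {"x":0,"y":0,"z":0,"ax":0,"ay":0,"az":0,"gripper":1}
  ]
}}

```text
clock: 5.08
position: [0.5098, 0.1347, 0.1189]
ee_rot: [0.047, 0.999, 0.0, 0.0]
ft_force: [-0.7, -0.9, 4.8]
grip_width: -0.001
grasp_force: 2.4
```

>>> {"op": "apply_moves", "data": {
  "rows": [
    {"x":0,"y":0,"z":0.7,"ax":0,"ay":0,"az":0,"gripper":1},
    {"x":0,"y":0,"z":0,"ax":0,"ay":0,"az":0,"gripper":1},
    {"x":0,"y":0,"z":0,"ax":0,"ay":0,"az":0,"gripper":1}
  ]
}}

```text
clock: 5.33
position: [0.5098, 0.1348, 0.1182]
ee_rot: [0.047, 0.999, 0.0, 0.0]
ft_force: [-0.2, 0.5, 4.7]
grip_width: 0.001
grasp_force: 2.4
```

>>> {"op": "apply_moves", "data": {
  "rows": [
    {"x":0,"y":0,"z":0.7,"ax":0,"ay":0,"az":0,"gripper":1},
    {"x":0,"y":0,"z":0,"ax":0,"ay":0,"az":0,"gripper":1},
    {"x":0,"y":0,"z":0,"ax":0,"ay":0,"az":0,"gripper":1}
  ]
}}

```text
clock: 5.58
position: [0.5098, 0.1347, 0.1175]
ee_rot: [0.047, 0.999, 0.0, 0.0]
ft_force: [0.3, 1.0, 4.4]
grip_width: 0.0
grasp_force: 2.4
```

>>> {"op": "apply_moves", "data": {
  "rows": [
    {"x":0,"y":0,"z":0.7,"ax":0,"ay":0,"az":0,"gripper":1},
    {"x":0,"y":0,"z":0,"ax":0,"ay":0,"az":0,"gripper":1},
    {"x":0,"y":0,"z":0,"ax":0,"ay":0,"az":0,"gripper":1}
  ]
}}

```text
clock: 5.83
position: [0.5098, 0.1347, 0.1168]
ee_rot: [0.047, 0.999, 0.0, 0.0]
ft_force: [-0.8, 0.5, 6.0]
grip_width: 0.003
grasp_force: 2.8
```

>>> {"op": "apply_moves", "data": {
  "rows": [
    {"x":0,"y":0,"z":0.4,"ax":0,"ay":0,"az":0,"gripper":1},
    {"x":0,"y":0,"z":0,"ax":0,"ay":0,"az":0,"gripper":1},
    {"x":0,"y":0,"z":0,"ax":0,"ay":0,"az":0,"gripper":1}
  ]
}}

```text
clock: 6.08
position: [0.5098, 0.1348, 0.1166]
ee_rot: [0.047, 0.999, 0.0, 0.0]
ft_force: [-0.5, -0.2, 6.8]
grip_width: 0.003
grasp_force: 3.5
```

>>> {"op": "apply_moves", "data": {
  "rows": [
    {"x":0,"y":0,"z":0.4,"ax":0,"ay":0,"az":0,"gripper":1},
    {"x":0,"y":0,"z":0,"ax":0,"ay":0,"az":0,"gripper":1},
    {"x":0,"y":0,"z":0,"ax":0,"ay":0,"az":0,"gripper":1}
  ]
}}

```text
clock: 6.33
position: [0.5098, 0.1348, 0.1163]
ee_rot: [0.047, 0.999, 0.0, 0.0]
ft_force: [-1.6, 0.3, 7.9]
grip_width: 0.003
grasp_force: 4.3
```

>>> {"op": "apply_moves", "data": {
  "rows": [
    {"x":0,"y":0,"z":0.4,"ax":0,"ay":0,"az":0,"gripper":1},
    {"x":0,"y":0,"z":0,"ax":0,"ay":0,"az":0,"gripper":1},
    {"x":0,"y":0,"z":0,"ax":0,"ay":0,"az":0,"gripper":1}
  ]
}}

```text
clock: 6.58
position: [0.5099, 0.1348, 0.116]
ee_rot: [0.047, 0.999, 0.0, 0.0]
ft_force: [-2.2, -1.9, 10.0]
grip_width: -0.001
grasp_force: 5.1
```

At the stop (10 N), so the latch has let go. I'll ease 3 mm and then slip off towards the robot.

>>> {"op": "apply_moves", "data": {
  "rows": [
    {"x":0,"y":0,"z":-2,"ax":0,"ay":0,"az":0,"gripper":1},
    {"x":0,"y":0,"z":-1,"ax":0,"ay":0,"az":0,"gripper":1},
    {"x":25,"y":0,"z":0,"ax":0,"ay":0,"az":0,"gripper":1},
    {"x":41,"y":0,"z":0,"ax":0,"ay":0,"az":0,"gripper":1},
    {"x":40,"y":0,"z":0,"ax":0,"ay":0,"az":0,"gripper":1}
  ]
}}

```text
clock: 7.0
position: [0.4027, 0.1441, 0.1176]
ee_rot: [0.047, 0.999, -0.001, -0.001]
ft_force: [-0.7, 0.5, 1.0]
grip_width: 0.001
grasp_force: 0.0
```

>>> {"op": "apply_moves", "data": {
  "rows": [
    {"x":0,"y":0,"z":0,"ax":0,"ay":0,"az":0,"gripper":1},
    {"x":0,"y":0,"z":0,"ax":0,"ay":0,"az":0,"gripper":1},
    {"x":0,"y":0,"z":0,"ax":0,"ay":0,"az":0,"gripper":1},
    {"x":0,"y":0,"z":0,"ax":0,"ay":0,"az":0,"gripper":1},
    {"x":0,"y":0,"z":0,"ax":0,"ay":0,"az":0,"gripper":1}
  ]
}}

```text
clock: 7.42
position: [0.405, 0.1445, 0.1185]
ee_rot: [0.047, 0.999, -0.0, 0.0]
ft_force: [0.4, 0.1, -0.0]
grip_width: 0.001
grasp_force: 0.0
```

>>> {"op": "apply_moves", "data": {
  "rows": [
    {"x":0,"y":0,"z":0,"ax":0,"ay":0,"az":0,"gripper":0.2},
    {"x":0,"y":-20,"z":-20,"ax":0,"ay":0,"az":0,"gripper":0.2},
    {"x":0,"y":-30,"z":-20,"ax":0,"ay":0,"az":0,"gripper":0.2},
    {"x":0,"y":-35,"z":0,"ax":0,"ay":0,"az":0,"gripper":0.2},
    {"x":0,"y":-35,"z":0,"ax":0,"ay":0,"az":0,"gripper":0.2}
  ]
}}

```text
clock: 7.83
position: [0.3937, 0.024, 0.1595]
ee_rot: [0.047, 0.999, 0.0, 0.001]
ft_force: [-0.1, -0.1, -1.1]
grip_width: 0.705
grasp_force: 0.0
```

```bash
python3 - <<'E'
from h import *
c=camera("top");s=camera("side")
import pickle;pickle.dump({"top":c,"side":s},open("c1.pkl","wb"))
a=cv2.resize(c["color"][100:285,175:430],None,fx=2,fy=2);b=cv2.resize(s["color"][80:310,220:370],None,fx=1.8,fy=1.8)
h=max(a.shape[0],b.shape[0]);p=lambda i:cv2.copyMakeBorder(i,0,h-i.shape[0],0,0,0)
save("open",np.hstack([p(a),p(b)]))
E
```

```text
(no output)
```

View pics/open.png

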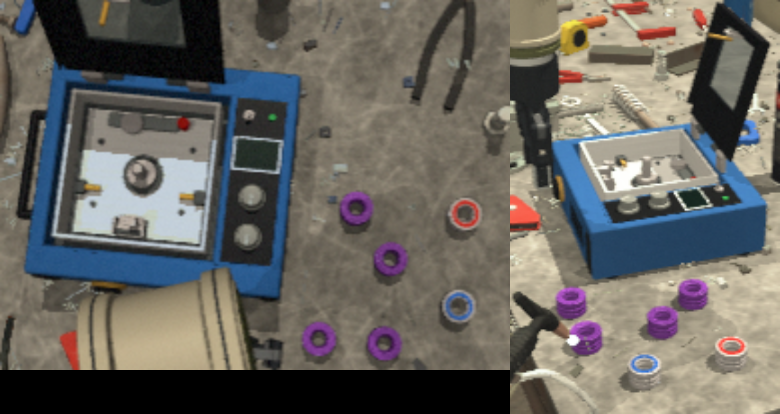

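The hatch stands open, and the spindle is at about top pixel (246,187) and side pixel (255-260,175). I'll measure the spindle more closely while moving on.

```bash
python3 - <<'E'
from h import *
import pickle
C=pickle.load(open("c1.pkl","rb"))
t=C["top"]["color"][160:210,215:275];s=C["side"]["color"][150:200,265:325]
save("spin",np.hstack([cv2.resize(t,None,fx=6.5,fy=6.5,interpolation=cv2.INTER_CUBIC),cv2.resize(s,None,fx=6.5,fy=6.5,interpolation=cv2.INTER_CUBIC)]))
g=cv2.cvtColor(t,cv2.COLOR_RGB2GRAY); G=cv2.GaussianBlur(cv2.resize(g,None,fx=8,fy=8,interpolation=2),(9,9),2)
h=cv2.HoughCircles(G,3,1.0,40,param1=80,param2=15,minRadius=40,maxRadius=85)
f=K(C["top"])
for x,y,r in h[0][:4]:
    u,v=(x+.5)/8-.5+215,(y+.5)/8-.5+160; print(u,v,r/8,onz(C["top"],u,v,.06).round(4))
print("exp r",0.017*f/0.98)
E
```

```text
245.875 187.375 10.1375 [0.5882 0.1223 0.06  ]
exp r 7.426130309849834
```

View pics/spin.png

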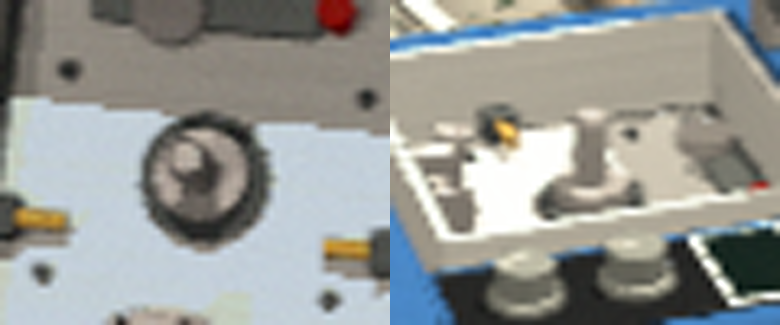

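>>> {"op": "apply_moves", "data": {
  "rows": [
    {"x":0,"y":-35,"z":0,"ax":0,"ay":0,"az":0,"gripper":0.2},
    {"x":-5,"y":-40,"z":0,"ax":0,"ay":0,"az":0,"gripper":0.2},
    {"x":-5,"y":-40,"z":0,"ax":0,"ay":0,"az":0,"gripper":0.2},
    {"x":-5,"y":-40,"z":0,"ax":0,"ay":0,"az":0,"gripper":0.2},
    {"x":-5,"y":-40,"z":0,"ax":0,"ay":0,"az":0,"gripper":0.2}
  ]
}}

```text
clock: 8.35
position: [0.3947, -0.1729, 0.1587]
ee_rot: [0.047, 0.999, -0.0, 0.0]
ft_force: [1.1, 0.3, -0.5]
grip_width: 0.795
grasp_force: 0.0
```

>>> {"op": "apply_moves", "data": {
  "rows": [
    {"x":0,"y":-35,"z":0,"ax":0,"ay":0,"az":0,"gripper":0.2},
    {"x":0,"y":-25,"z":0,"ax":0,"ay":0,"az":0,"gripper":0.2},
    {"x":0,"y":0,"z":0,"ax":0,"ay":0,"az":0,"gripper":0.2},
    {"x":0,"y":0,"z":0,"ax":0,"ay":0,"az":0,"gripper":0.2},
    {"x":0,"y":0,"z":0,"ax":0,"ay":0,"az":0,"gripper":0.2}
  ]
}}

```text
clock: 8.77
position: [0.3893, -0.2301, 0.1583]
ee_rot: [0.047, 0.999, -0.0, -0.0]
ft_force: [0.0, 1.0, 0.6]
grip_width: 0.798
grasp_force: 0.0
```

The crop shows the light shoulder centred at crop (201,175) and the pin tip at (187,153) in the top view. In the side view the tip is at crop (593,115) and the shoulder at (592,187). Next I'll intersect these and check the blue roll in the wrist view.

```bash
python3 - <<'E'
from h import *
import pickle
C=pickle.load(open("c1.pkl","rb"));T,S=C["top"],C["side"]
q=lambda x,y,a,b:((x+.5)/6.5-.5+a,(y+.5)/6.5-.5+b)
print("top shoulder",onz(T,*q(201,175,215,160),.06)); print("top tip",onz(T,*q(187,153,215,160),.092))
print("side shoulder",onz(S,*q(592-390,187,265,150),.06)); print("side tip",onz(S,*q(593-390,115,265,150),.092))
w=camera("wrist");save("w1",w["color"])
hsv=cv2.cvtColor(w["color"],cv2.COLOR_RGB2HSV);m=cv2.inRange(hsv,(98,80,60),(120,255,255))
ct=[k for k in cv2.findContours(m,0,2)[0] if cv2.contourArea(k)>150]
for k in ct:
    (u,v),r,a=cv2.fitEllipse(k) if len(k)>5 else ((0,0),0,0)
    print(cv2.boundingRect(k),u,v,r,onz(w,u,v,.024).round(4))
E
```

```text
top shoulder [0.59024332 0.12319073 0.06      ]
top tip [0.59230975 0.12268758 0.092     ]
side shoulder [0.59105367 0.11648884 0.06      ]
side tip [0.59375659 0.12115322 0.092     ]
(286, 225, 32, 29) 301.684326171875 239.2370147705078 (28.5067195892334, 31.738325119018555) [ 0.4359 -0.2522  0.024 ]
(498, 222, 142, 145) 570.7982177734375 281.40728759765625 (122.52143096923828, 147.50575256347656) [0.5063 0.0085 0.024 ]
```

>>> {"op": "apply_moves", "data": {
  "rows": [
    {"x":-25,"y":-8,"z":15,"ax":0,"ay":0,"az":0,"gripper":0.2},
    {"x":-24,"y":-9,"z":25,"ax":0,"ay":0,"az":0,"gripper":0.2},
    {"x":0,"y":0,"z":30,"ax":0,"ay":0,"az":0,"gripper":0.2},
    {"x":0,"y":0,"z":20,"ax":0,"ay":0,"az":0,"gripper":0.2},
    {"x":0,"y":0,"z":0,"ax":0,"ay":0,"az":0,"gripper":0.2}
  ]
}}

```text
clock: 9.23
position: [0.4344, -0.2498, 0.0646]
ee_rot: [0.046, 0.999, 0.001, -0.003]
ft_force: [-0.6, 0.2, 0.3]
grip_width: 0.802
grasp_force: 0.0
```

>>> {"op": "apply_moves", "data": {
  "rows": [
    {"x":0,"y":0,"z":0,"ax":0,"ay":0,"az":0,"gripper":0.2},
    {"x":0,"y":0,"z":0,"ax":0,"ay":0,"az":0,"gripper":0.2}
  ]
}}

```text
clock: 9.4
position: [0.4369, -0.2518, 0.0697]
ee_rot: [0.046, 0.999, 0.0, 0.001]
ft_force: [0.5, 0.2, 0.7]
grip_width: 0.8
grasp_force: 0.0
```

```bash
python3 - <<'E'
from h import *
w=camera("wrist");t=camera("side")
hsv=cv2.cvtColor(w["color"],cv2.COLOR_RGB2HSV);m=cv2.inRange(hsv,(98,80,60),(120,255,255))
for k in cv2.findContours(m,0,2)[0]:
    if cv2.contourArea(k)>100:
        (u,v),r,a=cv2.fitEllipse(k); print(cv2.boundingRect(k),u,v,r,onz(w,u,v,.024).round(4))
print(get_obs()["position"])
save("w2",np.hstack([w["color"][100:,120:520],cv2.resize(t["color"][210:310,240:360],(360,300))]))
E
```

```text
(295, 209, 50, 45) 319.62115478515625 231.18362426757812 (44.83861541748047, 48.978084564208984) [ 0.4357 -0.2521  0.024 ]
[ 0.43720508 -0.25207462  0.07007605]
```

View pics/w2.png

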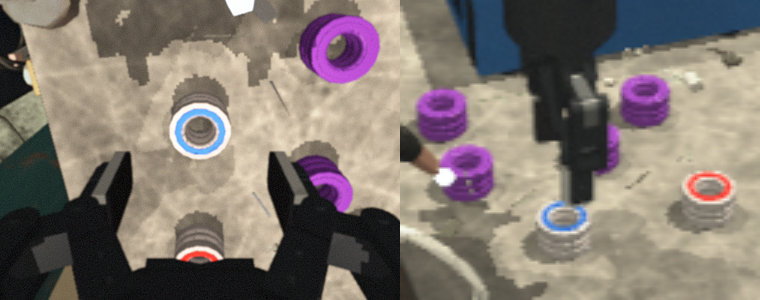

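The wrist crop shows the blue-ringed roll at (199,130), centred between the open fingers, with the red and purple ones clear. The side crop shows the fingers straight above it. Next I'll descend and grip.

>>> {"op": "apply_moves", "data": {
  "rows": [
    {"x":0.5,"y":0,"z":20,"ax":0,"ay":0,"az":0,"gripper":0.2},
    {"x":0,"y":0,"z":20,"ax":0,"ay":0,"az":0,"gripper":0.2},
    {"x":0,"y":0,"z":10,"ax":0,"ay":0,"az":0,"gripper":0.2},
    {"x":0,"y":0,"z":5,"ax":0,"ay":0,"az":0,"gripper":0.2},
    {"x":0,"y":0,"z":0,"ax":0,"ay":0,"az":0,"gripper":0.2}
  ]
}}

```text
clock: 9.92
position: [0.4356, -0.2519, 0.0134]
ee_rot: [0.047, 0.999, 0.0, -0.0]
ft_force: [-1.2, 0.4, 0.4]
grip_width: 0.802
grasp_force: 0.0
```

>>> {"op": "apply_moves", "data": {
  "rows": [
    {"x":0,"y":0,"z":0,"ax":0,"ay":0,"az":0,"gripper":0.2},
    {"x":0,"y":0,"z":0,"ax":0,"ay":0,"az":0,"gripper":0.2},
    {"x":0,"y":0,"z":0,"ax":0,"ay":0,"az":0,"gripper":1},
    {"x":0,"y":0,"z":0,"ax":0,"ay":0,"az":0,"gripper":1},
    {"x":0,"y":0,"z":0,"ax":0,"ay":0,"az":0,"gripper":1}
  ],
  "newtons": 70
}}

```text
clock: 10.33
position: [0.4361, -0.2522, 0.0144]
ee_rot: [0.047, 0.999, 0.0, 0.0]
ft_force: [-3.6, 2.4, 11.3]
grip_width: 0.44
grasp_force: 68.9
```

>>> {"op": "apply_moves", "data": {
  "rows": [
    {"x":0,"y":0,"z":0,"ax":0,"ay":0,"az":0,"gripper":1},
    {"x":0,"y":0,"z":0,"ax":0,"ay":0,"az":0,"gripper":1},
    {"x":0,"y":0,"z":0,"ax":0,"ay":0,"az":0,"gripper":1}
  ]
}}

```text
clock: 10.58
position: [0.4361, -0.2522, 0.0144]
ee_rot: [0.047, 0.999, 0.0, 0.0]
ft_force: [-3.7, 2.6, 11.5]
grip_width: 0.44
grasp_force: 69.0
```

>>> {"op": "apply_moves", "data": {
  "rows": [
    {"x":0,"y":0,"z":-5,"ax":0,"ay":0,"az":0,"gripper":1},
    {"x":0,"y":0,"z":-20,"ax":0,"ay":0,"az":0,"gripper":1},
    {"x":0,"y":0,"z":-35,"ax":0,"ay":0,"az":0,"gripper":1},
    {"x":0,"y":0,"z":-40,"ax":0,"ay":0,"az":0,"gripper":1},
    {"x":0,"y":0,"z":-35,"ax":0,"ay":0,"az":0,"gripper":1}
  ]
}}

```text
clock: 11.0
position: [0.4351, -0.2524, 0.1505]
ee_rot: [0.047, 0.999, -0.0, -0.0]
ft_force: [0.7, -0.3, -1.3]
grip_width: 0.437
grasp_force: 70.4
```

>>> {"op": "apply_moves", "data": {
  "rows": [
    {"x":0,"y":0,"z":-20,"ax":0,"ay":0,"az":0,"gripper":1},
    {"x":0,"y":0,"z":0,"ax":0,"ay":0,"az":0,"gripper":1},
    {"x":0,"y":0,"z":0,"ax":0,"ay":0,"az":0,"gripper":1},
    {"x":0,"y":0,"z":0,"ax":0,"ay":0,"az":0,"gripper":1}
  ]
}}

```text
clock: 11.33
position: [0.4352, -0.2517, 0.1677]
ee_rot: [0.047, 0.999, 0.0, -0.001]
ft_force: [0.2, -0.3, -0.7]
grip_width: 0.44
grasp_force: 70.4
```

```bash
python3 - <<'E'
from h import *
w=camera("wrist");t=camera("side")
o=get_obs();p=o["position"];M=R.from_quat(o["ee_rot"]);print(p)
hsv=cv2.cvtColor(w["color"],cv2.COLOR_RGB2HSV);m=cv2.inRange(hsv,(98,80,60),(120,255,255))
for k in cv2.findContours(m,0,2)[0]:
    if cv2.contourArea(k)>100:
        (u,v),r,a=cv2.fitEllipse(k)
        for dz in(.006,.008,.010): print(cv2.boundingRect(k),u,v,r,a,dz,(M.inv().apply(onz(w,u,v,p[2]+dz)-p)*1000).round(1))
u,v=map(int,proj(t,p))
print(u,v)
save("w3",np.hstack([w["color"][100:,120:520],cv2.resize(t["color"][v-40:v+40,u-50:u+50],(375,300),interpolation=2)]))
E
```

```text
[ 0.43490237 -0.25170138  0.16720143]
(285, 254, 70, 60) 319.6560974121094 283.4358825683594 (58.383846282958984, 67.92434692382812) 89.52400207519531 0.006 [-2.4 -0.2 -6. ]
(285, 254, 70, 60) 319.6560974121094 283.4358825683594 (58.383846282958984, 67.92434692382812) 89.52400207519531 0.008 [-1.  -0.2 -8. ]
(285, 254, 70, 60) 319.6560974121094 283.4358825683594 (58.383846282958984, 67.92434692382812) 89.52400207519531 0.01 [  0.4  -0.2 -10. ]
(502, 172, 138, 217) 565.2432250976562 264.45172119140625 (100.82917022705078, 226.05789184570312) 16.7968807220459 0.006 [  8.3 112.9  -5.9]
(502, 172, 138, 217) 565.2432250976562 264.45172119140625 (100.82917022705078, 226.05789184570312) 16.7968807220459 0.008 [  9.5 111.1  -7.9]
(502, 172, 138, 217) 565.2432250976562 264.45172119140625 (100.82917022705078, 226.05789184570312) 16.7968807220459 0.01 [ 10.7 109.3  -9.9]
291 226
```

View pics/w3.png

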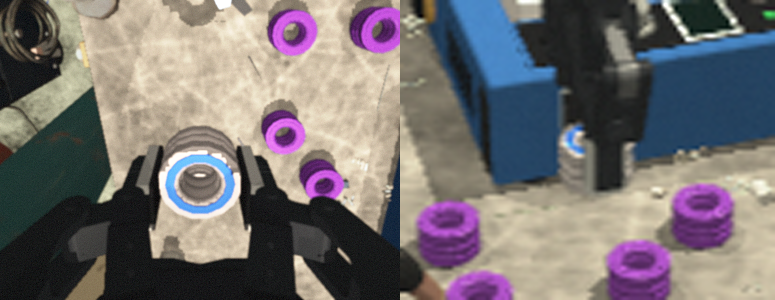

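The roll is held upright between the pads with the blue face up (wrist crop (200,183)) and centred on the TCP within 0.5 mm. Next I'll carry it over the spindle at a safe height.

>>> {"op": "apply_moves", "data": {
  "rows": [
    {"x":-10,"y":20,"z":-20,"ax":0,"ay":0,"az":0,"gripper":1},
    {"x":-10,"y":32,"z":-20,"ax":0,"ay":0,"az":0,"gripper":1},
    {"x":-11,"y":35,"z":-15,"ax":0,"ay":0,"az":0,"gripper":1},
    {"x":-11,"y":35,"z":0,"ax":0,"ay":0,"az":0,"gripper":1},
    {"x":-11,"y":35,"z":0,"ax":0,"ay":0,"az":0,"gripper":1}
  ]
}}

```text
clock: 11.85
position: [0.5036, -0.0992, 0.2234]
ee_rot: [0.047, 0.999, 0.0, 0.0]
ft_force: [0.3, -0.7, -1.4]
grip_width: 0.441
grasp_force: 70.6
```

>>> {"op": "apply_moves", "data": {
  "rows": [
    {"x":-11,"y":35,"z":0,"ax":0,"ay":0,"az":0,"gripper":1},
    {"x":-11,"y":35,"z":0,"ax":0,"ay":0,"az":0,"gripper":1},
    {"x":-11,"y":35,"z":0,"ax":0,"ay":0,"az":0,"gripper":1},
    {"x":-11,"y":35,"z":0,"ax":0,"ay":0,"az":0,"gripper":1},
    {"x":-11,"y":35,"z":0,"ax":0,"ay":0,"az":0,"gripper":1}
  ]
}}

```text
clock: 12.27
position: [0.5742, 0.07, 0.222]
ee_rot: [0.047, 0.999, -0.0, -0.001]
ft_force: [0.1, -1.0, 0.2]
grip_width: 0.44
grasp_force: 70.5
```

>>> {"op": "apply_moves", "data": {
  "rows": [
    {"x":-13,"y":35,"z":0,"ax":0,"ay":0,"az":0,"gripper":1},
    {"x":0,"y":20,"z":0,"ax":0,"ay":0,"az":0,"gripper":1},
    {"x":0,"y":0,"z":0,"ax":0,"ay":0,"az":0,"gripper":1},
    {"x":0,"y":0,"z":0,"ax":0,"ay":0,"az":0,"gripper":1},
    {"x":0,"y":0,"z":0,"ax":0,"ay":0,"az":0,"gripper":1}
  ]
}}

```text
clock: 12.68
position: [0.592, 0.1206, 0.2224]
ee_rot: [0.047, 0.999, -0.001, -0.001]
ft_force: [0.2, -0.4, -0.7]
grip_width: 0.438
grasp_force: 70.6
```

```bash
python3 - <<'E'
from h import *
import pickle
w=camera("wrist");pickle.dump(w,open("w4.pkl","wb"))
o=get_obs();print(o["position"],o["ee_rot"])
print([proj(w,q).round(1) for q in ([.592,.122,.06],[.592,.122,.092])])
u,v=map(int,proj(w,[.592,.122,.06]))
print(u,v)
save("w4",cv2.resize(w["color"][v-75:v+75,u-100:u+100],(800,600),interpolation=2))
E
```

```text
[0.59211456 0.12024207 0.22278972] [ 4.78218834e-02  9.98855604e-01 -5.11562704e-04 -5.35974159e-04]
[array([321.7, 182.4]), array([321.8, 192.2])]
321 182
```

View pics/w4.png

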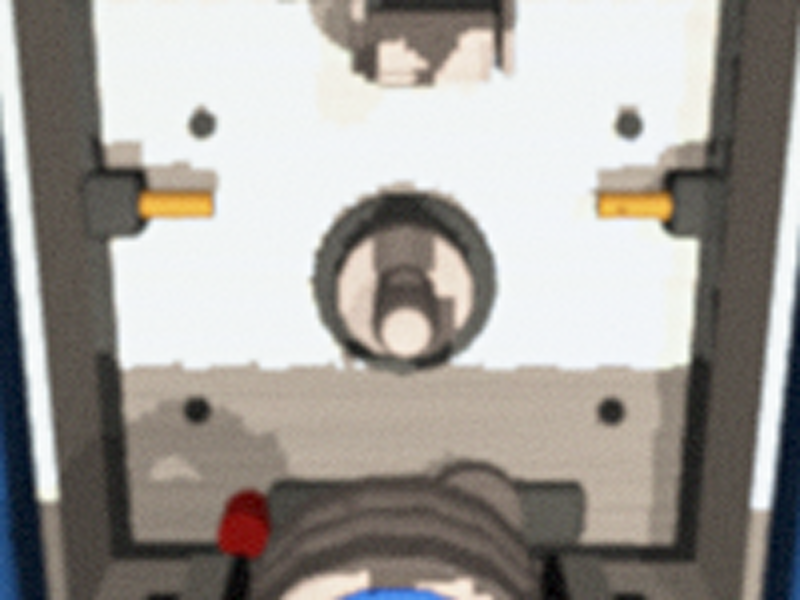

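The crop shows the pin tip at (405,332) and the shoulder centre at about (404,290), both a little nearer the robot than I assumed. I'll compute the offset.

```bash
python3 - <<'E'
from h import *
import pickle
w=pickle.load(open("w4.pkl","rb"))
q=lambda x,y:((x+.5)/4-.5+221,(y+.5)/4-.5+107)
print(onz(w,*q(405,332),.092),onz(w,*q(404,288),.06))
o=get_obs();p=o["position"];M=R.from_quat(o["ee_rot"]).inv()
for z,a in((.092,(405,332)),(.06,(404,288))): print((M.apply(onz(w,*q(*a),z)-p)*1000).round(1))
hsv=cv2.cvtColor(w["color"],cv2.COLOR_RGB2HSV);m=cv2.inRange(hsv,(98,80,60),(120,255,255))
for k in cv2.findContours(m,0,2)[0]:
    x,y,ww,hh=cv2.boundingRect(k)
    if 250<x<330 and cv2.contourArea(k)>100:
        (u,v),r,a=cv2.fitEllipse(k);print("roll",(M.apply(onz(w,u,v,p[2]+.0096)-p)*1000).round(1))
E
```

```text
[0.58957176 0.12225712 0.092     ] [0.5880905  0.12228407 0.06      ]
[  2.6   1.9 130.8]
[  4.    1.8 162.8]
roll [ 1.   0.  -9.6]
```

>>> {"op": "apply_moves", "data": {
  "rows": [
    {"x":2,"y":2,"z":20,"ax":0,"ay":0,"az":0,"gripper":1},
    {"x":0,"y":0,"z":30,"ax":0,"ay":0,"az":0,"gripper":1},
    {"x":0,"y":0,"z":30,"ax":0,"ay":0,"az":0,"gripper":1},
    {"x":0,"y":0,"z":18,"ax":0,"ay":0,"az":0,"gripper":1},
    {"x":0,"y":0,"z":8,"ax":0,"ay":0,"az":0,"gripper":1}
  ]
}}

```text
clock: 13.15
position: [0.5889, 0.1222, 0.1146]
ee_rot: [0.048, 0.999, -0.001, -0.002]
ft_force: [0.3, -0.7, -1.1]
grip_width: 0.438
grasp_force: 70.5
```

>>> {"op": "apply_moves", "data": {
  "rows": [
    {"x":0,"y":0,"z":0,"ax":0,"ay":0,"az":0,"gripper":1},
    {"x":0,"y":0,"z":0,"ax":0,"ay":0,"az":0,"gripper":1},
    {"x":0,"y":0,"z":0,"ax":0,"ay":0,"az":0,"gripper":1},
    {"x":0,"y":0,"z":0,"ax":0,"ay":0,"az":0,"gripper":1}
  ]
}}

```text
clock: 13.48
position: [0.5915, 0.1241, 0.1192]
ee_rot: [0.047, 0.999, 0.001, 0.001]
ft_force: [0.3, 0.5, -0.9]
grip_width: 0.438
grasp_force: 70.5
```

```bash
python3 - <<'E'
from h import *
s=camera("side");t=camera("top");print(get_obs()["position"])
u,v=map(int,proj(s,[.59,.122,.092]))
a=cv2.resize(s["color"][v-30:v+30,u-40:u+40],(800,600),interpolation=2)
save("s5",a)
E
```

```text
[0.59116476 0.12418798 0.11863684]
```

View pics/s5.png

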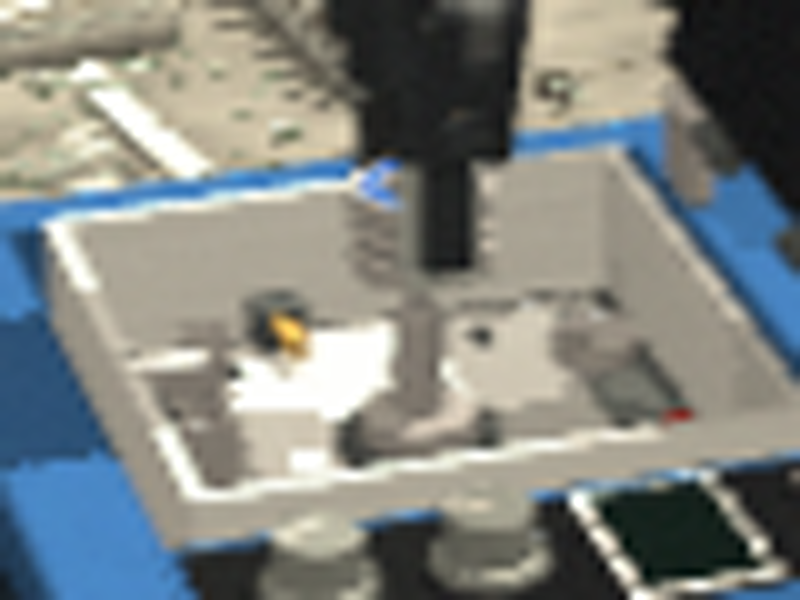

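The side view shows the roll (x 355-490, middle 422) over the pin (417), within about 1.5 mm. I'll let it settle and then ease down.

>>> {"op": "apply_moves", "data": {
  "rows": [
    {"x":0,"y":0,"z":0,"ax":0,"ay":0,"az":0,"gripper":1},
    {"x":0,"y":0,"z":0,"ax":0,"ay":0,"az":0,"gripper":1},
    {"x":0,"y":0,"z":0,"ax":0,"ay":0,"az":0,"gripper":1}
  ]
}}

```text
clock: 13.83
position: [0.5906, 0.1242, 0.1177]
ee_rot: [0.047, 0.999, 0.0, 0.0]
ft_force: [0.1, -0.1, -1.2]
grip_width: 0.44
grasp_force: 70.5
```

>>> {"op": "apply_moves", "data": {
  "rows": [
    {"x":0.5,"y":-1.5,"z":4,"ax":0,"ay":0,"az":0,"gripper":1},
    {"x":0,"y":0,"z":4,"ax":0,"ay":0,"az":0,"gripper":1},
    {"x":0,"y":0,"z":0,"ax":0,"ay":0,"az":0,"gripper":1},
    {"x":0,"y":0,"z":0,"ax":0,"ay":0,"az":0,"gripper":1},
    {"x":0,"y":0,"z":0,"ax":0,"ay":0,"az":0,"gripper":1}
  ]
}}

```text
clock: 14.25
position: [0.5899, 0.1226, 0.1094]
ee_rot: [0.047, 0.999, -0.0, -0.0]
ft_force: [-0.7, 1.0, -1.2]
grip_width: 0.441
grasp_force: 70.5
```

>>> {"op": "apply_moves", "data": {
  "rows": [
    {"x":0,"y":0,"z":2,"ax":0,"ay":0,"az":0,"gripper":1},
    {"x":0,"y":0,"z":2,"ax":0,"ay":0,"az":0,"gripper":1},
    {"x":0,"y":0,"z":0,"ax":0,"ay":0,"az":0,"gripper":1},
    {"x":0,"y":0,"z":0,"ax":0,"ay":0,"az":0,"gripper":1}
  ]
}}

```text
clock: 14.58
position: [0.5898, 0.1226, 0.1053]
ee_rot: [0.047, 0.999, -0.0, -0.0]
ft_force: [0.1, 0.1, -1.5]
grip_width: 0.44
grasp_force: 70.5
```

>>> {"op": "apply_moves", "data": {
  "rows": [
    {"x":0,"y":0,"z":2,"ax":0,"ay":0,"az":0,"gripper":1},
    {"x":0,"y":0,"z":0,"ax":0,"ay":0,"az":0,"gripper":1},
    {"x":0,"y":0,"z":0,"ax":0,"ay":0,"az":0,"gripper":1}
  ]
}}

```text
clock: 14.83
position: [0.5898, 0.1227, 0.1034]
ee_rot: [0.047, 0.999, 0.0, -0.0]
ft_force: [-0.1, 1.0, -1.6]
grip_width: 0.44
grasp_force: 70.5
```

>>> {"op": "apply_moves", "data": {
  "rows": [
    {"x":0,"y":0,"z":1.5,"ax":0,"ay":0,"az":0,"gripper":1},
    {"x":0,"y":0,"z":1.5,"ax":0,"ay":0,"az":0,"gripper":1},
    {"x":0,"y":0,"z":0,"ax":0,"ay":0,"az":0,"gripper":1},
    {"x":0,"y":0,"z":0,"ax":0,"ay":0,"az":0,"gripper":1}
  ]
}}

```text
clock: 15.17
position: [0.5898, 0.1226, 0.1003]
ee_rot: [0.047, 0.999, -0.0, -0.0]
ft_force: [-0.4, -0.5, -1.3]
grip_width: 0.44
grasp_force: 70.5
```

>>> {"op": "apply_moves", "data": {
  "rows": [
    {"x":0,"y":0,"z":1.5,"ax":0,"ay":0,"az":0,"gripper":1},
    {"x":0,"y":0,"z":0,"ax":0,"ay":0,"az":0,"gripper":1},
    {"x":0,"y":0,"z":0,"ax":0,"ay":0,"az":0,"gripper":1}
  ]
}}

```text
clock: 15.42
position: [0.5899, 0.1227, 0.0989]
ee_rot: [0.047, 0.999, 0.0, -0.0]
ft_force: [0.7, 0.4, -1.1]
grip_width: 0.438
grasp_force: 70.5
```

Past the taper without contact. Going on down.

>>> {"op": "apply_moves", "data": {
  "rows": [
    {"x":0,"y":0,"z":2,"ax":0,"ay":0,"az":0,"gripper":1},
    {"x":0,"y":0,"z":2,"ax":0,"ay":0,"az":0,"gripper":1},
    {"x":0,"y":0,"z":2,"ax":0,"ay":0,"az":0,"gripper":1},
    {"x":0,"y":0,"z":0,"ax":0,"ay":0,"az":0,"gripper":1},
    {"x":0,"y":0,"z":0,"ax":0,"ay":0,"az":0,"gripper":1}
  ]
}}

```text
clock: 15.83
position: [0.5898, 0.1226, 0.0928]
ee_rot: [0.047, 0.999, -0.0, -0.0]
ft_force: [1.2, -0.5, -0.9]
grip_width: 0.436
grasp_force: 70.5
```

>>> {"op": "apply_moves", "data": {
  "rows": [
    {"x":0,"y":0,"z":2,"ax":0,"ay":0,"az":0,"gripper":1},
    {"x":0,"y":0,"z":2,"ax":0,"ay":0,"az":0,"gripper":1},
    {"x":0,"y":0,"z":2,"ax":0,"ay":0,"az":0,"gripper":1},
    {"x":0,"y":0,"z":0,"ax":0,"ay":0,"az":0,"gripper":1},
    {"x":0,"y":0,"z":0,"ax":0,"ay":0,"az":0,"gripper":1}
  ],
  "newtons": 90
}}

```text
clock: 16.25
position: [0.5891, 0.1228, 0.0863]
ee_rot: [0.047, 0.999, -0.0, -0.001]
ft_force: [-2.6, 2.0, -2.3]
grip_width: 0.435
grasp_force: 91.6
```

>>> {"op": "apply_moves", "data": {
  "rows": [
    {"x":0,"y":0,"z":2,"ax":0,"ay":0,"az":0,"gripper":1},
    {"x":0,"y":0,"z":2,"ax":0,"ay":0,"az":0,"gripper":1},
    {"x":0,"y":0,"z":2,"ax":0,"ay":0,"az":0,"gripper":1},
    {"x":0,"y":0,"z":0,"ax":0,"ay":0,"az":0,"gripper":1},
    {"x":0,"y":0,"z":0,"ax":0,"ay":0,"az":0,"gripper":1}
  ]
}}

```text
clock: 16.67
position: [0.5893, 0.1228, 0.0804]
ee_rot: [0.047, 0.999, -0.0, -0.001]
ft_force: [-4.8, 1.0, -2.9]
grip_width: 0.435
grasp_force: 91.4
```

>>> {"op": "apply_moves", "data": {
  "rows": [
    {"x":0,"y":0,"z":2,"ax":0,"ay":0,"az":0,"gripper":1},
    {"x":0,"y":0,"z":2,"ax":0,"ay":0,"az":0,"gripper":1},
    {"x":0,"y":0,"z":0,"ax":0,"ay":0,"az":0,"gripper":1},
    {"x":0,"y":0,"z":0,"ax":0,"ay":0,"az":0,"gripper":1}
  ]
}}

```text
clock: 17.0
position: [0.5893, 0.1229, 0.0764]
ee_rot: [0.047, 0.999, -0.0, -0.001]
ft_force: [-5.0, 2.1, -3.4]
grip_width: 0.43
grasp_force: 91.4
```

>>> {"op": "apply_moves", "data": {
  "rows": [
    {"x":0,"y":0,"z":1,"ax":0,"ay":0,"az":0,"gripper":1},
    {"x":0,"y":0,"z":0,"ax":0,"ay":0,"az":0,"gripper":1},
    {"x":0,"y":0,"z":0,"ax":0,"ay":0,"az":0,"gripper":1}
  ]
}}

```text
clock: 17.25
position: [0.5895, 0.1229, 0.0757]
ee_rot: [0.047, 0.999, 0.0, -0.0]
ft_force: [-4.8, 1.8, -1.6]
grip_width: 0.431
grasp_force: 91.7
```

>>> {"op": "apply_moves", "data": {
  "rows": [
    {"x":0,"y":0,"z":1,"ax":0,"ay":0,"az":0,"gripper":1},
    {"x":0,"y":0,"z":0,"ax":0,"ay":0,"az":0,"gripper":1},
    {"x":0,"y":0,"z":0,"ax":0,"ay":0,"az":0,"gripper":1}
  ]
}}

```text
clock: 17.5
position: [0.5895, 0.1229, 0.0747]
ee_rot: [0.047, 0.999, 0.0, -0.0]
ft_force: [-4.8, 1.3, -0.8]
grip_width: 0.435
grasp_force: 91.7
```

>>> {"op": "apply_moves", "data": {
  "rows": [
    {"x":0,"y":0,"z":1,"ax":0,"ay":0,"az":0,"gripper":1},
    {"x":0,"y":0,"z":0,"ax":0,"ay":0,"az":0,"gripper":1},
    {"x":0,"y":0,"z":0,"ax":0,"ay":0,"az":0,"gripper":1}
  ]
}}

```text
clock: 17.75
position: [0.5896, 0.1229, 0.0746]
ee_rot: [0.047, 0.999, 0.0, -0.0]
ft_force: [-9.8, 2.0, 7.7]
grip_width: 0.433
grasp_force: 92.8
```

Seated: it stops at TCP z 0.0746 as expected. I'll add a little more push, then release and rise.

>>> {"op": "apply_moves", "data": {
  "rows": [
    {"x":0,"y":0,"z":0.8,"ax":0,"ay":0,"az":0,"gripper":1},
    {"x":0,"y":0,"z":0,"ax":0,"ay":0,"az":0,"gripper":1},
    {"x":0,"y":0,"z":0,"ax":0,"ay":0,"az":0,"gripper":1}
  ]
}}

```text
clock: 18.0
position: [0.5896, 0.1229, 0.0746]
ee_rot: [0.047, 0.999, 0.0, -0.0]
ft_force: [-13.8, 0.3, 16.6]
grip_width: 0.431
grasp_force: 93.7
```

>>> {"op": "apply_moves", "data": {
  "rows": [
    {"x":0,"y":0,"z":0,"ax":0,"ay":0,"az":0,"gripper":0.38},
    {"x":0,"y":0,"z":0,"ax":0,"ay":0,"az":0,"gripper":0.38},
    {"x":0,"y":0,"z":0,"ax":0,"ay":0,"az":0,"gripper":0.38},
    {"x":0,"y":0,"z":0,"ax":0,"ay":0,"az":0,"gripper":0.38}
  ]
}}

```text
clock: 18.33
position: [0.5905, 0.1224, 0.0734]
ee_rot: [0.047, 0.999, -0.0, 0.001]
ft_force: [0.7, 0.3, 0.0]
grip_width: 0.62
grasp_force: 0.0
```

>>> {"op": "apply_moves", "data": {
  "rows": [
    {"x":0,"y":0,"z":-5,"ax":0,"ay":0,"az":0,"gripper":0.38},
    {"x":0,"y":0,"z":-15,"ax":0,"ay":0,"az":0,"gripper":0.38},
    {"x":0,"y":0,"z":-30,"ax":0,"ay":0,"az":0,"gripper":0.38},
    {"x":0,"y":0,"z":-40,"ax":0,"ay":0,"az":0,"gripper":0.38},
    {"x":0,"y":0,"z":-40,"ax":0,"ay":0,"az":0,"gripper":0.38}
  ]
}}

```text
clock: 18.75
position: [0.5894, 0.1222, 0.2045]
ee_rot: [0.047, 0.999, -0.0, -0.0]
ft_force: [1.3, 0.6, 0.3]
grip_width: 0.622
grasp_force: 0.0
```

>>> {"op": "apply_moves", "data": {
  "rows": [
    {"x":0,"y":0,"z":-20,"ax":0,"ay":0,"az":0,"gripper":0.38},
    {"x":0,"y":0,"z":0,"ax":0,"ay":0,"az":0,"gripper":0.38},
    {"x":0,"y":0,"z":0,"ax":0,"ay":0,"az":0,"gripper":0.38},
    {"x":0,"y":0,"z":0,"ax":0,"ay":0,"az":0,"gripper":0.38},
    {"x":0,"y":0,"z":0,"ax":0,"ay":0,"az":0,"gripper":0.38}
  ]
}}

```text
clock: 19.17
position: [0.5893, 0.1225, 0.2219]
ee_rot: [0.047, 0.999, -0.0, -0.001]
ft_force: [0.4, -0.1, -0.4]
grip_width: 0.618
grasp_force: 0.0
```

```bash
python3 - <<'E'
from h import *
w=camera("wrist");print(get_obs()["position"])
def f(c,box):
    hsv=cv2.cvtColor(c["color"],cv2.COLOR_RGB2HSV);m=cv2.inRange(hsv,(98,80,60),(120,255,255))
    for k in cv2.findContours(m,0,2)[0]:
        x,y,a,b=cv2.boundingRect(k)
        if box[0]<x<box[2] and box[1]<y<box[3] and cv2.contourArea(k)>60:
            (u,v),r,an=cv2.fitEllipse(k);print((x,y,a,b),r,an,[(z,onz(c,u,v,z).round(4)[:2]) for z in(.084,.087)])
f(w,(250,100,380,330))
# expected ring ellipse if seated level at .084 (ring radius from the in-hand size is unknown): aspect from projection
P=np.array([proj(w,[.5892+.012*np.cos(t),.1225+.012*np.sin(t),.084]) for t in np.linspace(0,6.28,40)],np.float32)
print("expected",cv2.fitEllipse(P))
s=camera("side"); f(s,(275,155,320,185)); print(proj(s,[.5892,.1225,.084]))
E
```

```text
[0.58932188 0.12251766 0.22188272]
(269, 276, 102, 29) (25.684736251831055, 134.6015625) 90.79917907714844 [(0.084, array([0.695 , 0.1121])), (0.087, array([0.6929, 0.1123]))]
(303, 173, 35, 33) (32.41828918457031, 33.68056106567383) 102.28687286376953 [(0.084, array([0.5884, 0.1225])), (0.087, array([0.5874, 0.1226]))]
expected ((320.2179870605469, 189.6619873046875), (24.972625732421875, 26.13623046875), 90.00019073486328)
[294.13323341 169.92025243]
```

```bash
python3 - <<'E'
from h import *
for n in("top","side"):
    c=camera(n);u0,v0=proj(c,[.5892,.1225,.084]).astype(int)
    hsv=cv2.cvtColor(c["color"],cv2.COLOR_RGB2HSV)[v0-12:v0+12,u0-12:u0+12];m=cv2.inRange(hsv,(95,60,50),(125,255,255))
    ys,xs=np.nonzero(m);print(n,len(xs),u0,v0)
    if len(xs)>5:
        u,v=(xs.min()+xs.max())/2+u0-12,(ys.min()+ys.max())/2+v0-12
        print(u,v,[onz(c,u,v,z).round(4) for z in(.082,.084,.087,.09)])
E
```

```text
top 77 244 185
243.5 184.5 [array([0.591 , 0.1241, 0.082 ]), array([0.5906, 0.1237, 0.084 ]), array([0.59  , 0.1232, 0.087 ]), array([0.5895, 0.1226, 0.09  ])]
side 22 294 169
294.5 170.0 [array([0.5914, 0.1252, 0.082 ]), array([0.59  , 0.1217, 0.084 ]), array([0.5879, 0.1163, 0.087 ]), array([0.5858, 0.111 , 0.09  ])]
```

All three views agree on a ring height of 0.084 m, so the roll is fully seated, level and released. Handing in.

```bash
python3 -c "
from workcell import *
print(hand_in())"
```

```text
the job is handed in; nothing more can be done
None
```

I handed the job in with the hatch standing open and the blue-faced roll on the spindle: released, level, and at its seated height (ring at about 84 mm) in the camera views. Nothing else was knowingly touched, and the hand-in returned no verdict.

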